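Chock the guide, unlatch the hitch and hold the tongue up

TASK

First take the spring clamp off its parking stand and clip it over the top edge of the guide flange's free end, beyond the wheel, as a roll stop; let go of it there. Then pull the hitch latch knob sideways against its spring, lift the tongue off the ball until the coupler's underside is about 5 cm above the top of the ball, and finish holding it up steadily with the gripper: do not put it down or let go. Leave everything else on the bench where it is.

Things in the scene. Friction and masses are not known exactly. Their poses are not given: they have to be found in the camera images.
- rig: Fixed hitch rig on a dark steel plate 100 x 510 mm: tow ball at one end, grey tongue, blue chassis end with black wheel (100 mm high, ends at y=360 mm). Origin on the bench under the ball; +y along the tongue from ball to wheel, +x away from the latch knob's side; yaw within 0.15 rad. Coupler over the ball: 64 x 66 mm in plan, top at z=102 mm; tongue 36 mm wide.
- clip_spot (a point): Where the clamp goes: middle of the top edge of the guide flange's free end (rig -47, 410, 75 mm; axes as the rig's). The flange is an upright steel strip along rig y, 6 mm thick, 75 mm high, free from y=360 (wheel) to 465 mm. The clamp may sit up to 35 mm either way along it.
- ball_top (a point): Top of the steel tow ball (36 mm across), 95 mm above the bench; axes as the rig's.
- tongue (a joint): Tongue hinge, rad: 0 = coupler down on the ball (its stop), grows as the coupler end rises, to 0.8. It falls back if let go. Lifting at the latch knob takes about 5 N. The coupler's underside is 25 mm above the ball's top at 0.325 and 50 mm at 0.44.
- tongue_hinge (a point): Point on the tongue's hinge axis, which is level along rig x: rig (0, 225, 85) mm. It stays put.
- coupler_mouth (a point): Centre of the coupler's open underside; at rig (0, 0, 46) mm when down, moves with the tongue (225 mm from the hinge along the tongue, 39 below it).
- latch (a joint): Latch plunger, m: 0 = home, its tip under the ball so that the tongue cannot rise; grows as the knob is pulled straight out along rig -x (sideways, away from the coupler); stop at 0.018. The ball is free from about 0.011; pull at least 0.014. The spring pushes it home with 5 N at 0 and 9.5 N at the stop.
- latch_grip (a point): Middle of the latch knob: level steel cylinder along rig x, 18 mm across, 46 long, with a 26 mm end flange, at rig (-90, 0, 55) mm at rest; moves with latch and tongue. Free all round: pinch it from above, fingers closing along rig y, TCP up to 7 mm above its axis. The tongue hangs on it when lifted and it turns with the tongue about rig x.
- stand: Parking stand: wooden block 90 x 60 x 22 mm with an upright steel strip along its x (70 mm long, 6 thick, top edge at z=75 mm). Origin under its centre. Fixed.
- clamp: Dark steel spring clamp like a clothes peg, 80 g, parked astride the stand's strip, handles up. Origin on the pivot, x along the pivot axis, z up, y the squeezing direction (across the strip). 20 mm wide; handles flare to 46 mm (outer faces) at the top, z=53 mm; jaws reach down to z=-42 mm. Pivot 13 mm above the strip's edge when parked; aim for the same on the flange (up to 30 mm).
- clamp_jaw (a joint): Clamp opening, rad: 0 = on a 6 mm strip, 0.45 = fully squeezed, -0.15 = shut on nothing. Squeezing the handles to about 22 mm over their outer faces (about 15 N) opens the jaws to about 20 mm. Grip from above with the fingertips at the clamp's z=18 mm, clear of the pivot. clamp is the +y half, so it leans about 0.22 rad about its x when squeezed, the pivot staying midway.
- hammer: bystander: hammer lying at the far edge.
- wrench: bystander: steel wrench lying at the far edge.
- oilcan: bystander: closed steel can, 66 mm wide, 110 high.
- disc: bystander: flat grinding disc 110 mm wide, 8 thick, with a centre hole.
- spacer: bystander: short steel cylinder, 36 mm wide, 30 high, between robot and tongue.
- screwdriver: bystander: screwdriver near the robot's left.
- offcut: bystander: flat steel offcut 120 x 30 x 12 mm near the robot.

How it is judged (in metres and radians):
On the way, in this order (a step that is already met when the one before it is completed fails the run):
1. the clamp is clipped on the flange's free end and let go (y of clamp in the frame of clip_spot between -0.038 and 0.038 m and x of clamp in the frame of clip_spot between -0.008 and 0.008 m and z of clamp in the frame of clip_spot between 0 and 0.032 m and value of joint clamp_jaw below 0.12 rad and contact force between the fingers and clamp below 0.2 N and angle between the y axis of clamp and the x axis of rig, either way round below 0.3 rad and angle between clamp's own z axis and vertical below 0.25 rad), for 0.2 s.
2. the latch is pulled out while the tongue is still down (value of joint latch above 0.009 m and value of joint tongue below 0.1 rad), for 0.05 s.
3. the tongue is lifted clear of the ball (z of coupler_mouth in the frame of ball_top above 0.025 m), for 0.2 s.
At the end, for the whole second after the job is handed in: Coupler underside 25 mm or more above the ball top, still, held by the fingers (1.5 N or more on tongue or knob); clamp closed across the flange free end, upright, untouched, within 38 mm of its middle, pivot 0 to 32 mm above the edge; bystanders moved under 30 mm (all of step 1 and z of coupler_mouth in the frame of ball_top above 0.025 m and contact force between the fingers and tongue above 1.5 N and velocity of joint tongue between -0.08 and 0.08 rad/s); the arm keeps its last pose, push and grip.
It fails at once if a bystander is moved more than 30 mm (distance of any of hammer, wrench, oilcan, disc, spacer, screwdriver, offcut from where it was at the start of the episode above 0.03 m).
It also fails if it takes over 58 s, if anything falls off the work surface, if the arm or the gripper's body presses on something with over 40 N, if the wrist force passes 120 N, or if a joint passes its speed limit or range.

ROBOT

A 6-joint arm with a two-finger parallel gripper is mounted at the origin on the work surface. World frame = base frame: x ahead of the robot, y to its left, z up, the work surface at z = 0. Lengths are in m, angles in degrees, forces in N, time in s.
With the tool pointing down it reaches from about 0.25 to 0.725 m from the base axis. Payload 9.7 kg.
Tool frame: the origin (TCP) lies between the finger pads, 19 mm behind the fingertips; this is the grasp point; y points along the fingers, z is the direction in which the jaws open and shut, and the axes are right-handed (so a half turn about y gives the same grasp; the last joint's range is limited). The gripper opens to 85 mm and grips with 20 to 120 N. Pads are 22 mm wide; open, the fingers measure 114 mm over their backs; the gripper's body (76 mm by 85 mm) begins 54 mm behind the grasp point. The pads swing forward as they close: fully open they stand 13 mm farther back than shut.
Start: joints at [69.786, 4.979, 10.078, 95.1, 0, 90], TCP at [0.19, 0.516, 0.25] pointing down, gripper open.
Joint ranges: [-179.16, 179.16], [-48.56, 103.87], [-65.8, 70.77], [-126.05, 130.52], [-82.76, 87.17], [-180, 180]. Speed limits (degrees/s): [127.2, 127.2, 147.25, 180, 180, 180].

INTERFACE

Orientations are given as [roll, pitch, yaw] about the fixed x, y, z axes, in that order (R = Rz(yaw) Ry(pitch) Rx(roll)).
In Python, from workcell import get_obs, camera, job_done gives the robot as it stands.
- The arm moves only by the tool move_arm, never from a script. Its argument "deltas" is a list that holds one entry, the list of rows, each a list of 4 numbers: the shift along the tool's x, y, z in m, then the turn about the tool's y in degrees. A call has 1 to 5 rows; each row is the pose to reach, as a shift and turn from the pose commanded when the call began, along the tool's axes at that moment; what a row does not reach only later rows make up. A row lasts 1/10 s, in which the tool goes at most 50 mm and 8.59 degrees, less where a joint would pass 70% of its speed; a pose out of reach is approached as far as the arm can. A call with a gripper value outside its range is refused whole. "claw" is the finger opening in m, from 0 to 0.0854, set as the call begins (left out, the last holds). The fingers move at their own pace and stop on an object; "newtons" is the grip in N (left out, the last holds). Time passes only in rows, so rows that repeat a pose let the fingers close. It gives the time, the measured TCP pose, the force and the opening at its end, in the units of the state.
- get_obs(): the state, without advancing time (a new reading comes with each control period).
- camera(name): name is "scene" or "top"; returns a dict with "color" (420x560x3 uint8, blue, green, red), "range_z" (420x560 float32, m along the optical axis (not along the pixel's ray), 0 where there is no reading), "fx", "fy", "cx", "cy" (pixels), "T" (4x4, takes a point from camera to world coordinates). Camera axes: x right, y down, z forward; pixel columns grow to the right and rows downward; lengths in m; the calibration is good to about 2 mm. A picture is of the moment at which its call begins.
- job_done(): hands the job in, once; it reports no verdict.
The state is a dict: "time": time; "q": joint angles; "qd": joint speeds; "joint_efforts": joint torques, N m; "ee_pos": TCP position; "tcp_rot": TCP orientation; "wrist_force": force on the tool from outside, world axes, zero at the start; "torque": the same for the moment, N m; "opening": finger opening in m.
Only numpy, scipy, OpenCV 4.12 (cv2) and the standard library are available. Lean on these libraries where they do the work, as an engineer would, in place of code of your own. Each camera call takes 0.05 s, during which the arm holds its last target. There are 200 camera calls.

## Working session

There is one attempt and no reset: what is moved stays moved. The work goes in short steps, Python scripts to look and compute and a tool call to move; the robot and the scene stay as the last step left them, time stands still between calls to the robot, and variables do not carry over. Pictures are saved under pics/ and viewed, about 8 in all and at most 12, crops included, and the job is handed in when it is done.

Besides the shell and the picture viewer there is one more tool, called after ">>>" as name(argument=value, ...), one argument or row to a line, values as JSON. move_arm: Moves the arm, as the interface text tells. Its arguments: {"type":"object","properties":{"deltas":{"type":"array"},"claw":{"type":"number"},"newtons":{"type":"number"}},"required":["deltas"]}

```bash
ls; mkdir -p pics
cat > h.py <<'E'
import numpy as np, cv2
from workcell import get_obs, camera, job_done
def pts(c):
    Z=c["range_z"].astype(float); v,u=np.mgrid[:Z.shape[0],:Z.shape[1]]
    P=np.stack([(u-c["cx"])/c["fx"]*Z,(v-c["cy"])/c["fy"]*Z,Z],-1)
    W=P@c["T"][:3,:3].T+c["T"][:3,3]; W[Z==0]=np.nan
    return W
E
python3 - <<'E'
from h import *
o=get_obs(); print({k:np.round(v,3).tolist() for k,v in o.items()})
for n in("top","scene"):
    c=camera(n); np.savez(f"{n}0.npz",**c); cv2.imwrite(f"pics/{n}0.png",c["color"]); print(n,c["fx"],c["cx"],c["cy"],np.round(c["T"],3).tolist())
E
```

```text
pics
{'time': 0.0, 'q': [69.786, 5.011, 10.034, 95.098, 0.0, 89.999], 'qd': [0.029, 0.008, -0.038, 0.022, -0.038, -0.011], 'joint_efforts': [-0.001, -52.039, 46.481, 0.016, -0.0, 0.0], 'ee_pos': [0.19, 0.516, 0.249], 'tcp_rot': [-90.074, 0.0, -20.213], 'wrist_force': [0.166, -0.025, -0.32], 'torque': [0.062, 0.019, 0.005], 'opening': 0.085}
top 493.68995527504535 278.06264129147524 210.09852650614926 [[-0.017, -0.988, 0.154, 0.355], [-1.0, 0.017, -0.001, 0.01], [-0.001, -0.154, -0.988, 1.274], [0.0, 0.0, 0.0, 1.0]]
scene 474.1043316498578 276.22082718387725 219.2905476665331 [[0.565, 0.625, -0.539, 1.156], [0.825, -0.418, 0.381, -0.425], [0.013, -0.66, -0.751, 0.949], [0.0, 0.0, 0.0, 1.0]]
```

```bash
python3 -c "
import cv2,numpy as np
a=cv2.imread('pics/top0.png');b=cv2.imread('pics/scene0.png')
print(a.shape)"
```

```text
(420, 560, 3)
```

View pics/top0.png

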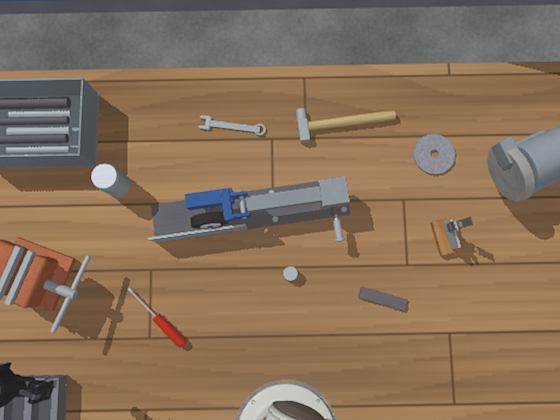

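View pics/scene0.png

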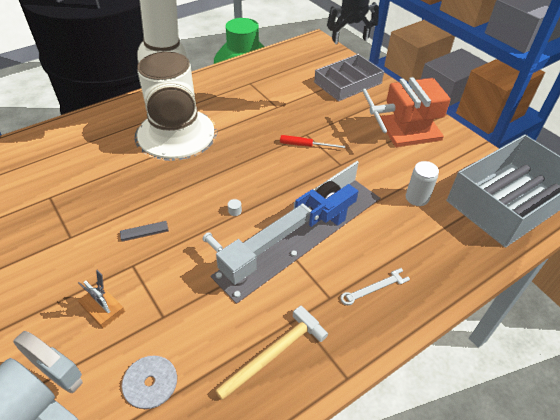

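The rig runs along image-left (world +y), with the knob facing the robot at top (338,228). The clamp and stand are at top (450,235). Next I'll measure from depth.

Run:
```python
from h import *
for n,(x0,y0,x1,y1) in {"top":(420,200,490,270),"scene":(70,255,140,330)}.items():
    c=dict(np.load(n+"0.npz")); W=pts(c)
    A=W[y0:y1,x0:x1].reshape(-1,3); 
    print(n,"bench z",np.nanmedian(W[300:330,200:400,2]) if n=="top" else np.nanmedian(A[:,2]))
    for lo,hi in((.015,.03),(.06,.082),(.085,.12),(.12,.16)):
        B=A[(A[:,2]>lo)&(A[:,2]<hi)]
        if len(B)>3: print(lo,len(B),"med",np.round(np.median(B,0),3),"minmax",np.round([B.min(0),B.max(0)],3).tolist(),"minrect",[np.round(t,3) for t in cv2.minAreaRect((B[:,:2]*1000).astype(np.float32))])
# rig
c=dict(np.load("top0.npz"));W=pts(c)
R=W[165:250,140:360];
Z=R[...,2]
B=R[(Z>.003)&(Z<.018)]; print("plate",cv2.minAreaRect((B[:,:2]*1000).astype(np.float32)),np.median(B[:,2]))
m=(Z>.092)&(Z<.112); m[:, :175]=0; B=R[m]; print("coupler",cv2.minAreaRect((B[:,:2]*1000).astype(np.float32)),len(B))
m=(Z>.04)&(Z<.085); m[:, :190]=0; m[:45]=0;B=R[m]; print("knob",cv2.minAreaRect((B[:,:2]*1000).astype(np.float32)),len(B),B.max(0))
m=(Z>.062)&(Z<.085); m[:60]=0;m[:,100:]=0;B=R[m]; print("flange",cv2.minAreaRect((B[:,:2]*1000).astype(np.float32)),len(B))
a=cv2.resize(c["color"][195:280,410:500],None,fx=6,fy=6,interpolation=2)[:510,:400]
s=dict(np.load("scene0.npz"))["color"]
b=cv2.resize(s[255:340,60:126],None,fx=6,fy=6,interpolation=2)
cv2.imwrite("pics/c1.png",np.hstack([a,b]))
```

```text
top bench z -0.0007225337023227807
0.015 562 med [ 0.471 -0.413  0.021] minmax [[0.427, -0.462, 0.015], [0.525, -0.385, 0.03]] minrect [array([ 476.683, -422.904]), array([89.775, 62.226]), np.float64(12.844)]
0.06 100 med [ 0.47  -0.424  0.073] minmax [[0.443, -0.433, 0.06], [0.51, -0.407, 0.082]] minrect [array([ 476.068, -419.305]), array([68.321, 20.804]), np.float64(6.416)]
0.085 107 med [ 0.495 -0.428  0.1  ] minmax [[0.483, -0.438, 0.085], [0.507, -0.401, 0.12]] minrect [array([ 494.279, -419.388]), array([22.664, 35.597]), np.float64(18.327)]
0.12 72 med [ 0.496 -0.436  0.131] minmax [[0.48, -0.443, 0.12], [0.508, -0.397, 0.142]] minrect [array([ 494.445, -418.857]), array([19.304, 45.816]), np.float64(13.217)]
scene bench z 7.696944205232148e-05
0.015 743 med [ 0.491 -0.43   0.021] minmax [[0.43, -0.462, 0.015], [0.529, -0.386, 0.03]] minrect [array([ 477.621, -423.826]), array([93.045, 59.785]), np.float64(13.043)]
0.06 93 med [ 0.5   -0.424  0.074] minmax [[0.442, -0.433, 0.061], [0.512, -0.408, 0.082]] minrect [array([ 478.085, -426.987]), array([70.583, 20.104]), np.floa
[... 162 characters left out ...]
97]), np.float64(17.235)]
0.12 68 med [ 0.497 -0.403  0.134] minmax [[0.482, -0.443, 0.121], [0.51, -0.396, 0.14]] minrect [array([ 496.461, -419.606]), array([19.888, 44.602]), np.float64(14.239)]
plate ((563.6053466796875, 83.18630981445312), (576.4667358398438, 222.086669921875), 88.99567413330078) 0.005430257175041753
coupler ((580.7394409179688, -119.71440124511719), (65.14925384521484, 82.34808349609375), 7.766109466552734) 806
knob ((503.76702880859375, -138.02777099609375), (78.8763427734375, 22.304475784301758), 5.839731216430664) 221 [ 0.54216128 -0.12294001  0.06973904]
flange ((497.768310546875, 216.91607666015625), (21.694368362426758, 224.18997192382812), 7.120553016662598) 309
```

View pics/c1.png

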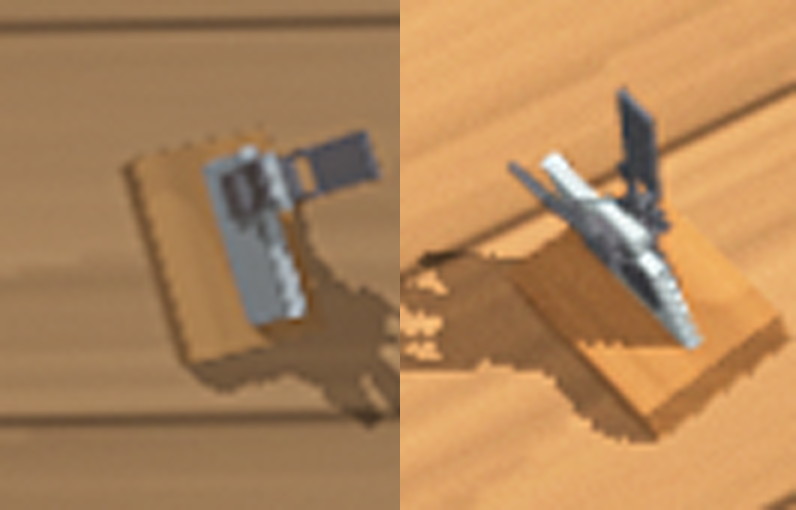

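Run:
```python
from h import *
for n,box in (("top",(140,165,360,250)),("scene",(200,150,385,300))):
    c=dict(np.load(n+"0.npz"));W=pts(c)[box[1]:box[3],box[0]:box[2]].reshape(-1,3)
    W=W[~np.isnan(W[:,0])]*1000
    x,y,z=W.T
    B=W[(z>98)&(z<108)&(y<-80)]; r=cv2.minAreaRect(B[:,:2].astype(np.float32)); print(n,"coupler",r,len(B),np.median(B[:,2]))
    a=np.deg2rad(7.0)
    # flange top edge
    B=W[(z>71)&(z<79)&(x<540)&(y>110)]
    v=cv2.fitLine(B[:,:2].astype(np.float32),cv2.DIST_HUBER,0,.01,.01).ravel(); print(" flange",np.rad2deg(np.arctan2(-v[0],v[1])),v[2:],"ends y",B[:,1].min(),B[:,1].max(),len(B))
    for yy in (150,200,250,300): print("   x at y",yy, v[2]+v[0]/v[1]*(yy-v[3]))
    B=W[(z>40)&(z<78)&(x<532)&(y<-80)&(x>440)]; 
    v=cv2.fitLine(B[:,:2].astype(np.float32),cv2.DIST_HUBER,0,.01,.01).ravel(); print(" knob",np.rad2deg(np.arctan2(v[1],v[0])),v[2:],B[:,0].min(),B[:,0].max(),B[:,2].max(),len(B), cv2.minAreaRect(B[:,:2].astype(np.float32)))
    B=W[(z>80)&(z<112)&(y>-70)&(y<40)&(x>530)]
    if len(B)>30:
        v=cv2.fitLine(B[:,:2].astype(np.float32),cv2.DIST_HUBER,0,.01,.01).ravel(); print(" tongue",np.rad2deg(np.arctan2(-v[0],v[1])),v[2:])
    B=W[(z>4)&(z<14)&(x<650)&(x>430)]; print(" plate",cv2.minAreaRect(B[:,:2].astype(np.float32)))
```

```text
top coupler ((580.6005249023438, -120.13931274414062), (64.80611419677734, 81.33200073242188), 7.643092632293701) 679 101.2839629519049
 flange -172.43758 [490.18063 222.11034] ends y 112.25021828164489 327.4702091402078 244
   x at y 150 499.75406
   x at y 200 493.11603
   x at y 250 486.47797
   x at y 300 479.83994
 knob 7.2559633 [ 495.8049  -137.90717] 463.7663690289966 531.5282288111605 69.73903574075302 187 ((498.15643310546875, -139.0738983154297), (67.74102783203125, 22.235761642456055), 4.949947834014893)
 tongue -171.50348 [566.157    -14.936556]
 plate ((549.00439453125, 83.3197021484375), (573.5989990234375, 199.7386016845703), 89.90962219238281)
scene coupler ((582.4329833984375, -120.59918212890625), (65.97149658203125, 82.00609588623047), 5.585206508636475) 705 101.19545862169765
 flange -165.21843 [493.4443  244.17993] ends y 110.17821154829905 327.64664913829006 151
   x at y 150 518.2953
   x at y 200 505.10193
   x at y 250 491.90857
   x at y 300 478.7152
 knob 9.951793 [ 493.36688 -142.50143] 463.83369924361426 522.9735044388209 69.19884195494419 182 ((492.4834289550781, -137.5848846435547), (59.13801956176758, 25.38343048095703), 13.797952651977539)
 tongue -170.73788 [573.57153  -16.656694]
 plate ((543.4918212890625, 114.05612182617188), (210.47097778320312, 626.8619384765625), 1.7614848613739014)
```

>>> move_arm(
  deltas=[
    [[0.01,0,-0.05,0],[0.02,0,-0.1,0],[0.03,0,-0.15,0],[0.04,0,-0.2,0],[0.05,0,-0.25,0]],
  ],
)

```text
time: 0.6
ee_pos: [0.1507, 0.2672, 0.2494]
tcp_rot: [-90.0, -0.0, -20.2]
wrist_force: [0.6, -0.1, 0.5]
opening: 0.0855
```

>>> move_arm(
  deltas=[
    [[0.04,0,-0.028,8.5],[0.08,0,-0.056,17],[0.12,0,-0.084,25.5],[0.16,0,-0.112,34],[0.2,0,-0.14,42.5]],
  ],
)

```text
time: 1.1
ee_pos: [0.282, 0.0809, 0.2501]
tcp_rot: [-89.9, -0.0, -59.8]
wrist_force: [1.8, 0.9, -0.2]
opening: 0.0855
```

>>> move_arm(
  deltas=[
    [[0.047,0,-0.004,8.5],[0.094,0,-0.008,17],[0.141,0,-0.012,25.5],[0.188,0,-0.016,34],[0.235,0,-0.02,42.5]],
  ],
)

```text
time: 1.6
ee_pos: [0.3837, -0.1324, 0.2498]
tcp_rot: [-90.0, 0.0, -102.4]
wrist_force: [1.4, 0.8, 0.3]
opening: 0.0853
```

```bash
cat > g.py <<'E'
import sys
from h import *
from scipy.spatial.transform import Rotation as Ro
o=get_obs(); p=o["ee_pos"];R=Ro.from_euler("xyz",o["tcp_rot"],degrees=True)
x,y,z,yaw=map(float,sys.argv[1:5])  # yaw = wanted tool-x heading
d=R.inv().apply(np.array([x,y,z])-p)
print("t",o["time"],"pos",np.round(p,4),"rot",np.round(o["tcp_rot"],1),"q",np.round(o["q"],0),"F",np.round(o["wrist_force"],1),"op",o["opening"])
print("delta",np.round(d,4),"turn",round((o["tcp_rot"][2]-yaw+180)%360-180,2))
E
python3 g.py .4955 -.4193 .25 -167
```

```text
t 1.6 pos [ 0.3837 -0.1324  0.2498] rot [ -90.     0.  -102.4] q [-19. -15.  -8.  96.   0.  83.] F [1.4 0.8 0.3] op 0.08529275185065624
delta [ 2.561e-01 -2.000e-04  1.709e-01] turn 64.57
```

>>> move_arm(
  deltas=[
    [[0.038,0,0.03,8.5],[0.076,0,0.06,17],[0.114,0,0.09,25.5],[0.152,0,0.12,34],[0.19,0,0.15,42.5]],
  ],
)

```text
time: 2.1
ee_pos: [0.491, -0.3491, 0.2494]
tcp_rot: [-90.0, -0.0, -144.9]
wrist_force: [0.9, 0.0, 0.6]
opening: 0.0854
```

>>> move_arm(
  deltas=[
    [[0,0,0,0],[0,0,0,0]],
  ],
)

```text
time: 2.3
ee_pos: [0.4906, -0.3479, 0.248]
tcp_rot: [-90.2, -0.1, -144.6]
wrist_force: [0.3, 0.9, 0.0]
opening: 0.0854
```

```bash
python3 g.py .4955 -.4193 .25 -167
```

```text
t 2.3 pos [ 0.4906 -0.3479  0.248 ] rot [-9.020e+01 -1.000e-01 -1.446e+02] q [-35.  12.  18.  96.   0. 109.] F [0.3 0.9 0. ] op 0.08536282629496258
delta [ 0.0374 -0.0021  0.061 ] turn 22.44
```

>>> move_arm(
  deltas=[
    [[0.012,0.012,0.02,7.5],[0.025,0.025,0.04,15],[0.0374,0.035,0.061,22.4],[0.0374,0.055,0.061,22.4],[0.0374,0.055,0.061,22.4]],
  ],
)

```text
time: 2.8
ee_pos: [0.4946, -0.4173, 0.1931]
tcp_rot: [-90.2, -0.1, -166.9]
wrist_force: [-0.4, 0.7, 0.3]
opening: 0.0854
```

```bash
python3 g.py .4955 -.4193 .125 -167
```

```text
t 2.8 pos [ 0.4946 -0.4173  0.1931] rot [-9.020e+01 -1.000e-01 -1.669e+02] q [-40.  18.  19.  91.   0. 127.] F [-0.4  0.7  0.3] op 0.08544325388052544
delta [-0.0006  0.0681  0.0023] turn 0.15
```

>>> move_arm(
  deltas=[
    [[-0.0005,0.025,0.001,0],[-0.0005,0.05,0.0015,0],[-0.0005,0.068,0.0015,0],[-0.0005,0.068,0.0015,0],[-0.0005,0.068,0.0015,0]],
  ],
)

```text
time: 3.3
ee_pos: [0.4966, -0.4192, 0.1289]
tcp_rot: [-89.9, 0.1, -166.8]
wrist_force: [-0.2, -0.1, -0.2]
opening: 0.0857
```

>>> move_arm(
  deltas=[
    [[0,0,0,0],[0,0,0,0],[0,0,0,0],[0,0,0,0],[0,0,0,0]],
  ],
  claw=0.022,
  newtons=40,
)

```text
time: 3.8
ee_pos: [0.4964, -0.42, 0.127]
tcp_rot: [-90.0, -0.0, -166.9]
wrist_force: [0.1, -0.7, -1.2]
opening: 0.0223
```

>>> move_arm(
  deltas=[
    [[0,0,0,0],[0,0,0,0],[0,0,0,0],[0,0,0,0],[0,0,0,0]],
  ],
)

```text
time: 4.3
ee_pos: [0.4964, -0.4199, 0.127]
tcp_rot: [-90.0, -0.0, -166.9]
wrist_force: [-0.6, -0.3, -1.0]
opening: 0.0221
```

Run:
```python
from h import *
print(get_obs()["opening"])
ims=[]
for n in("scene","top"):
    c=camera(n); T=np.linalg.inv(c["T"]); p=T[:3,:3]@np.array([.4955,-.42,.1])+T[:3,3]
    u=int(c["fx"]*p[0]/p[2]+c["cx"]);v=int(c["fy"]*p[1]/p[2]+c["cy"])
    ims.append(cv2.resize(c["color"][max(v-45,0):v+45,max(u-40,0):u+40],(400,450),interpolation=2))
cv2.imwrite("pics/g1.png",np.hstack(ims))
```

```text
0.022066041077748767
```

View pics/g1.png

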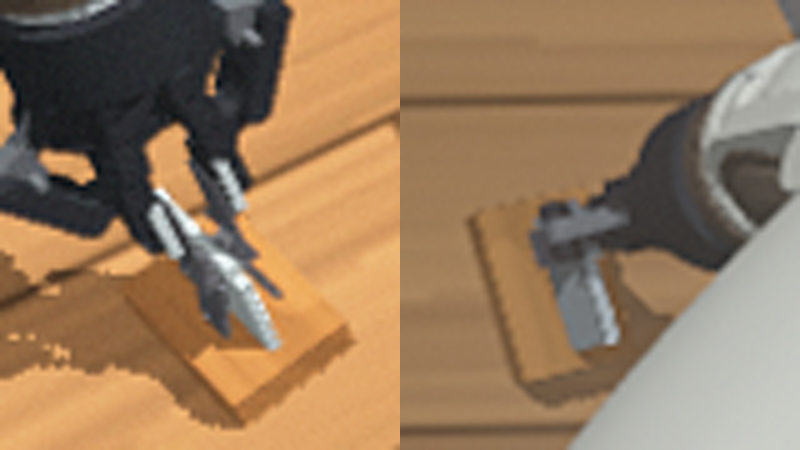

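The scene view shows the jaws spread clear of the strip with the handles between the pads, so I'll lift.

>>> move_arm(
  deltas=[
    [[0,-0.02,0,0],[0,-0.05,0,0],[0,-0.08,0,0],[0,-0.11,0,0],[0,-0.13,0,0]],
  ],
)

```text
time: 4.9
ee_pos: [0.4966, -0.42, 0.2596]
tcp_rot: [-89.9, 0.1, -166.9]
wrist_force: [0.4, -0.5, -0.3]
opening: 0.0224
```

```bash
python3 g.py .4834 .273 .25 -82.5;  python3 - <<'E'
from h import *
c=camera("scene"); T=np.linalg.inv(c["T"]); p=T[:3,:3]@np.array([.4955,-.42,.22])+T[:3,3]
u=int(c["fx"]*p[0]/p[2]+c["cx"]);v=int(c["fy"]*p[1]/p[2]+c["cy"]);print(u,v)
cv2.imwrite("pics/g2.png",cv2.resize(c["color"][max(v-50,0):v+80,max(u-60,0):u+60],None,fx=4,fy=4,interpolation=2))
E
```

```text
t 4.9 pos [ 0.4966 -0.42    0.2596] rot [-8.990e+01  1.000e-01 -1.669e+02] q [-40.  20.  29.  99.   0. 127.] F [ 0.4 -0.5 -0.3] op 0.022370167053641532
delta [-0.144   0.0085 -0.678 ] turn -84.42
77 254
```

View pics/g2.png

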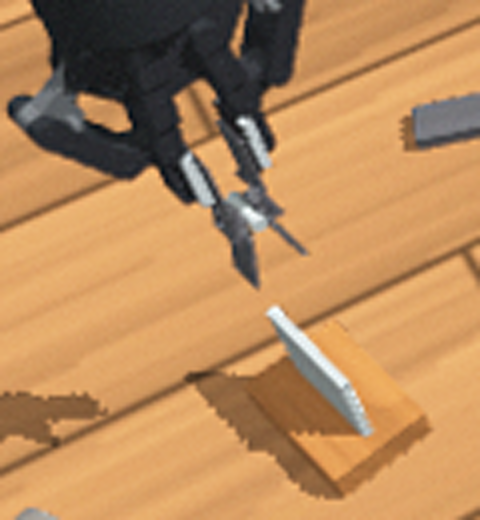

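The clamp is off the strip, held upright with its jaws open. Next I'll carry it across.

>>> move_arm(
  deltas=[
    [[-0.0095,0,-0.045,-8.4],[-0.019,0,-0.09,-16.8],[-0.0285,0,-0.135,-25.2],[-0.038,0,-0.18,-33.6],[-0.0475,0,-0.225,-42]],
  ],
)

```text
time: 5.45
ee_pos: [0.4913, -0.1883, 0.2564]
tcp_rot: [-90.0, 0.0, -124.6]
wrist_force: [0.9, 0.2, -0.3]
opening: 0.0222
```

```bash
python3 g.py .4834 .273 .25 -82.5
```

```text
t 5.45 pos [ 0.4913 -0.1883  0.2564] rot [ -90.     0.  -124.6] q [-21.   2.   7.  96.   0. 104.] F [ 0.9  0.2 -0.3] op 0.022226643279980248
delta [-0.3752  0.0064 -0.2684] turn -42.1
```

>>> move_arm(
  deltas=[
    [[-0.038,0,-0.027,-8.4],[-0.076,0,-0.054,-16.8],[-0.114,0,-0.081,-25.2],[-0.152,0,-0.108,-33.6],[-0.19,0,-0.135,-42]],
  ],
)

```text
time: 5.95
ee_pos: [0.4894, 0.0449, 0.2566]
tcp_rot: [-90.0, -0.0, -82.6]
wrist_force: [1.7, -1.3, -0.8]
opening: 0.0223
```

```bash
python3 g.py .4834 .273 .25 -82.5
```

```text
t 5.95 pos [0.4894 0.0449 0.2566] rot [-90.   -0.  -82.6] q [ 5. -3.  3. 96.  0. 88.] F [ 1.7 -1.3 -0.8] op 0.022276831132936627
delta [-0.227   0.0066  0.0235] turn -0.09
```

>>> move_arm(
  deltas=[
    [[-0.045,0,0.005,0],[-0.09,0,0.01,0],[-0.135,0,0.014,0],[-0.18,0,0.019,0],[-0.225,0,0.0235,0]],
  ],
)

```text
time: 6.45
ee_pos: [0.485, 0.2712, 0.2566]
tcp_rot: [-90.0, -0.0, -82.9]
wrist_force: [1.0, -0.3, -1.1]
opening: 0.0222
```

>>> move_arm(
  deltas=[
    [[0,0.02,0,0],[0,0.045,0,0],[0,0.06,0,0],[0,0.06,0,0],[0,0.06,0,0]],
  ],
)

```text
time: 6.95
ee_pos: [0.4853, 0.2691, 0.1971]
tcp_rot: [-90.0, -0.0, -82.9]
wrist_force: [0.2, -1.0, -0.3]
opening: 0.0223
```

```bash
python3 g.py .4834 .273 .127 -82.5
python3 - <<'E'
from h import *
ims=[]
for n in("scene","top"):
    c=camera(n); np.savez(n+"1.npz",**c); T=np.linalg.inv(c["T"]); p=T[:3,:3]@np.array([.4834,.273,.12])+T[:3,3]
    u=int(c["fx"]*p[0]/p[2]+c["cx"]);v=int(c["fy"]*p[1]/p[2]+c["cy"]);print(u,v)
    ims.append(cv2.resize(c["color"][v-45:v+45,u-40:u+40],(400,450),interpolation=2))
cv2.imwrite("pics/p1.png",np.hstack(ims))
E
```

```text
t 6.95 pos [0.4853 0.2691 0.1971] rot [-90.   -0.  -82.9] q [ 29.   5.   4.  89.   0. 112.] F [ 0.2 -1.  -0.3] op 0.02227697442502999
delta [-0.0041  0.0701 -0.0014] turn -0.43
346 157
165 233
```

View pics/p1.png

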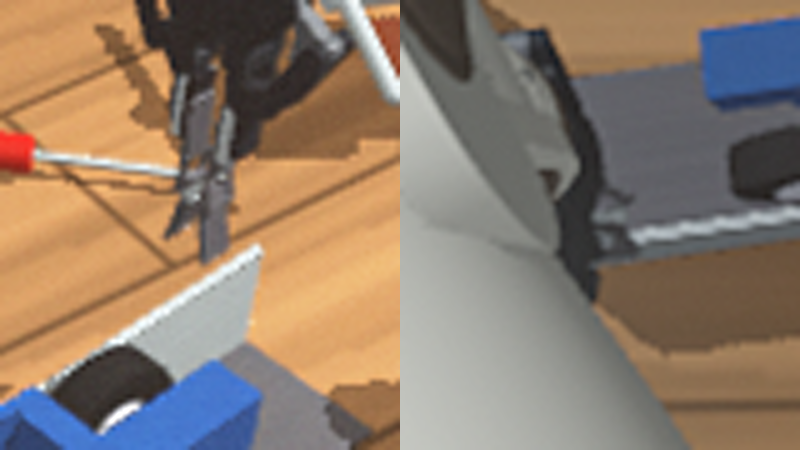

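The scene view shows the open jaws straight above the flange's free end. I'll lower the clamp while watching the force.

>>> move_arm(
  deltas=[
    [[-0.003,0.01,-0.0015,0],[-0.003,0.02,-0.0015,0],[-0.003,0.03,-0.0015,0],[-0.003,0.04,-0.0015,0],[-0.003,0.045,-0.0015,0]],
  ],
)

```text
time: 7.55
ee_pos: [0.4832, 0.2717, 0.1503]
tcp_rot: [-90.1, -0.0, -82.9]
wrist_force: [0.9, -0.3, -1.0]
opening: 0.0221
```

```bash
python3 g.py .4834 .273 .127 -82.5
python3 - <<'E'
from h import *
c=camera("scene"); T=np.linalg.inv(c["T"]); p=T[:3,:3]@np.array([.4834,.273,.09])+T[:3,3]
u=int(c["fx"]*p[0]/p[2]+c["cx"]);v=int(c["fy"]*p[1]/p[2]+c["cy"])
cv2.imwrite("pics/p2.png",cv2.resize(c["color"][v-35:v+30,u-40:u+35],None,fx=7,fy=7,interpolation=2))
E
```

```text
t 7.55 pos [0.4832 0.2717 0.1503] rot [-90.1  -0.  -82.9] q [ 29.   5.  -1.  84.  -0. 112.] F [ 0.9 -0.3 -1. ] op 0.0220810642019319
delta [-0.0012  0.0233  0.0004] turn -0.43
```

View pics/p2.png

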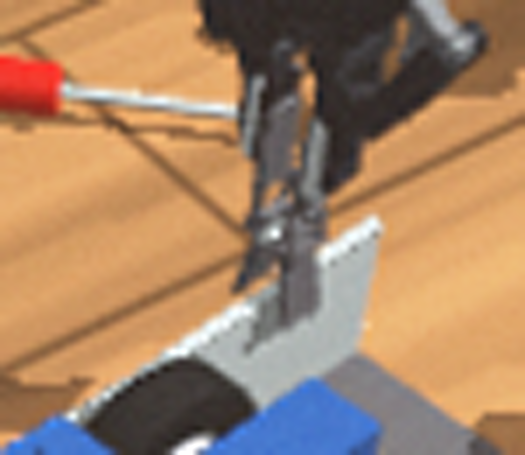

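The jaws are astride the strip and there's no contact force. I'll go down the rest of the way and release.

>>> move_arm(
  deltas=[
    [[0,0.008,0,0],[0,0.015,0,0],[0,0.022,0,0],[0,0.022,0,0],[0,0.022,0,0]],
  ],
)

```text
time: 8.1
ee_pos: [0.4836, 0.272, 0.1299]
tcp_rot: [-90.0, -0.0, -82.9]
wrist_force: [-0.2, 0.7, -0.9]
opening: 0.0221
```

>>> move_arm(
  deltas=[
    [[0,0,0,0],[0,0,0,0],[0,0,0,0],[0,0,0,0],[0,0,0,0]],
  ],
  claw=0.07,
)

```text
time: 8.6
ee_pos: [0.4836, 0.2721, 0.1301]
tcp_rot: [-90.0, 0.0, -82.9]
wrist_force: [0.1, 0.4, 0.4]
opening: 0.0699
```

>>> move_arm(
  deltas=[
    [[0,-0.02,0,0],[0,-0.05,0,0],[0,-0.08,0,0],[0,-0.11,0,0],[0,-0.13,0,0]],
  ],
)

```text
time: 9.1
ee_pos: [0.4838, 0.2721, 0.2624]
tcp_rot: [-89.9, 0.0, -82.9]
wrist_force: [0.4, -0.4, -0.9]
opening: 0.0705
```

```bash
python3 g.py .494 -.139 .26 -173
```

```text
t 9.1 pos [0.4838 0.2721 0.2624] rot [-89.9   0.  -82.9] q [ 29.   6.  12.  96.   0. 112.] F [ 0.4 -0.4 -0.9] op 0.07051207636454732
delta [ 0.4093  0.002  -0.0405] turn 90.07
```

>>> move_arm(
  deltas=[
    [[0.045,0,-0.0045,8.5],[0.09,0,-0.009,17],[0.135,0,-0.0135,25.5],[0.18,0,-0.018,34],[0.225,0,-0.0225,42.5]],
  ],
)

```text
time: 9.6
ee_pos: [0.4887, 0.0443, 0.2602]
tcp_rot: [-90.0, 0.0, -125.8]
wrist_force: [0.1, 0.3, 0.4]
opening: 0.07
```

```bash
python3 g.py .494 -.139 .26 -172.5
python3 - <<'E'
from h import *
ims=[]
for n in("scene","top"):
    c=camera(n); np.savez(n+"2.npz",**c); T=np.linalg.inv(c["T"]); p=T[:3,:3]@np.array([.4834,.273,.1])+T[:3,3]
    u=int(c["fx"]*p[0]/p[2]+c["cx"]);v=int(c["fy"]*p[1]/p[2]+c["cy"]);
    ims.append(cv2.resize(c["color"][v-45:v+45,u-40:u+40],(400,450),interpolation=2))
    W=pts(c)[v-35:v+35,u-35:u+35].reshape(-1,3)*1000
    for lo,hi in((85,110),(120,150)):
        B=W[(W[:,2]>lo)&(W[:,2]<hi)]
        if len(B)>5: print(n,lo,len(B),np.median(B,0).round(),B[:,2].max(),cv2.minAreaRect(B[:,:2].astype(np.float32)))
cv2.imwrite("pics/p3.png",np.hstack(ims))
E
```

```text
t 9.6 pos [0.4887 0.0443 0.2602] rot [ -90.     0.  -125.8] q [  5.  -3.   3.  96.   0. 131.] F [0.1 0.3 0.4] op 0.0700483403253432
delta [0.1457 0.0002 0.1114] turn 46.75
scene 85 558 [535. 195.  98.] 109.53776961178008 ((539.2096557617188, 212.587646484375), (95.23013305664062, 175.81089782714844), 19.622621536254883)
scene 120 65 [468. 268. 131.] 142.56006710078506 ((484.41632080078125, 268.9032287597656), (47.29622268676758, 21.82823371887207), 5.742783069610596)
top 85 319 [528. 216.  96.] 107.97871014859783 ((514.8518676757812, 228.68650817871094), (64.01179504394531, 126.8345947265625), 55.63903045654297)
top 120 55 [501. 270. 134.] 142.9229354820911 ((483.8734130859375, 270.2888488769531), (45.59650421142578, 19.516460418701172), 7.302718162536621)
```

View pics/p3.png

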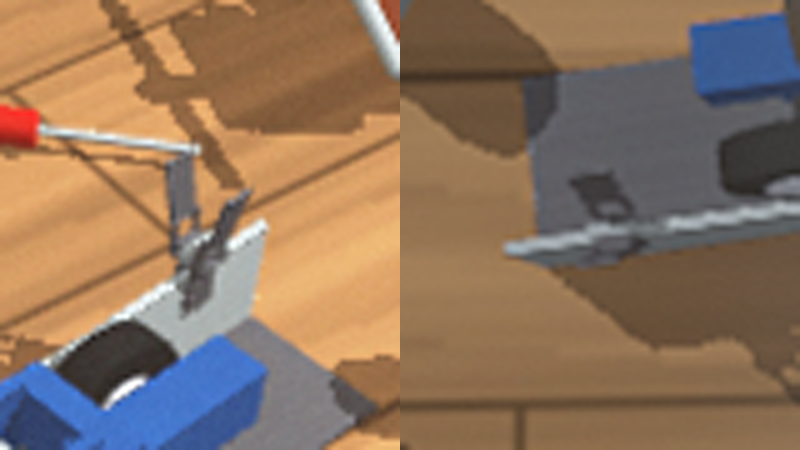

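The clamp is closed and upright on the flange: top at z=143 mm, centre about (484,270) mm, yaw 7°. Now the knob.

>>> move_arm(
  deltas=[
    [[0.03,0,0.022,8.5],[0.06,0,0.044,17],[0.09,0,0.067,25.5],[0.12,0,0.09,34],[0.146,0,0.1114,42.5]],
  ],
)

```text
time: 10.2
ee_pos: [0.4951, -0.1388, 0.2602]
tcp_rot: [-90.0, 0.0, -168.2]
wrist_force: [0.1, 0.5, 1.2]
opening: 0.07
```

>>> move_arm(
  deltas=[
    [[0,0.04,0,4],[0,0.08,0,4],[0,0.12,0,4],[0,0.13,0,4],[0,0.13,0,4]],
  ],
)

```text
time: 10.7
ee_pos: [0.4946, -0.137, 0.1292]
tcp_rot: [-90.1, -0.1, -171.9]
wrist_force: [-0.1, 0.5, 0.5]
opening: 0.07
```

```bash
python3 g.py .494 -.139 .06 -172.5
```

```text
t 10.7 pos [ 0.4946 -0.137   0.1292] rot [-9.010e+01 -1.000e-01 -1.719e+02] q [-15.  -1.  -9.  82.   0. 156.] F [-0.1  0.5  0.5] op 0.07002769277258947
delta [0.0007 0.0692 0.002 ] turn 0.63
```

>>> move_arm(
  deltas=[
    [[0.001,0.025,0.002,0.6],[0.001,0.05,0.002,0.6],[0.001,0.069,0.002,0.6],[0.001,0.069,0.002,0.6],[0.001,0.069,0.002,0.6]],
  ],
)

```text
time: 11.2
ee_pos: [0.4955, -0.1398, 0.0633]
tcp_rot: [-89.9, 0.1, -172.5]
wrist_force: [-0.4, 1.4, 0.6]
opening: 0.0699
```

>>> move_arm(
  deltas=[
    [[0,0,0,0],[0,0,0,0],[0,0,0,0],[0,0,0,0],[0,0,0,0]],
  ],
  claw=0.01,
  newtons=70,
)

```text
time: 11.7
ee_pos: [0.4946, -0.1383, 0.062]
tcp_rot: [-90.2, 0.1, -172.5]
wrist_force: [-2.1, 9.4, 8.7]
opening: 0.0151
```

```bash
python3 g.py .494 -.139 .06 -172.5
```

```text
t 11.7 pos [ 0.4946 -0.1383  0.062 ] rot [-9.020e+01  1.000e-01 -1.725e+02] q [-16.   1. -15.  74.   0. 157.] F [-2.1  9.4  8.7] op 0.015148303073791888
delta [0.0007 0.002  0.0006] turn 0.03
```

Opening is 15 mm, less than the 18 mm knob, and there's an upward force. I'll look.

Run:
```python
from h import *
o=get_obs();print(o["opening"],o["wrist_force"])
c=camera("scene"); T=np.linalg.inv(c["T"]); p=T[:3,:3]@np.array([.494,-.139,.06])+T[:3,3]
u=int(c["fx"]*p[0]/p[2]+c["cx"]);v=int(c["fy"]*p[1]/p[2]+c["cy"])
cv2.imwrite("pics/k1.png",cv2.resize(c["color"][v-40:v+35,u-45:u+45],None,fx=7,fy=7,interpolation=2))
```

```text
0.015148303073791888 [-2.114419    9.37229185  8.7498804 ]
```

View pics/k1.png

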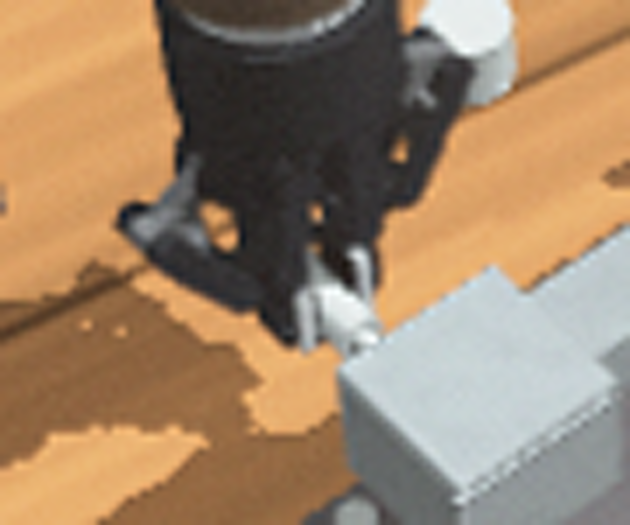

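The knob sits properly between the pads. I'll pull the latch out along tool +x (rig −x).

>>> move_arm(
  deltas=[
    [[0.005,0,-0.001,0],[0.01,0,-0.001,0],[0.014,0,-0.001,0],[0.0165,0,-0.001,0],[0.0165,0,-0.001,0]],
  ],
)

```text
time: 12.25
ee_pos: [0.4796, -0.14, 0.0622]
tcp_rot: [-90.1, 0.3, -172.5]
wrist_force: [7.9, 7.6, 0.6]
opening: 0.0156
```

```bash
python3 g.py .494 -.139 .06 -172.5;python3 - <<'E'
from h import *
c=camera("scene"); T=np.linalg.inv(c["T"]); p=T[:3,:3]@np.array([.494,-.139,.06])+T[:3,3]
u=int(c["fx"]*p[0]/p[2]+c["cx"]);v=int(c["fy"]*p[1]/p[2]+c["cy"])
cv2.imwrite("pics/k2.png",cv2.resize(c["color"][v-40:v+35,u-45:u+45],None,fx=7,fy=7,interpolation=2))
E
```

```text
t 12.25 pos [ 0.4796 -0.14    0.0622] rot [ -90.1    0.3 -172.5] q [-16.  -1. -17.  74.   0. 156.] F [7.9 7.6 0.6] op 0.015577368125217775
delta [-0.0144  0.0022  0.0009] turn 0.02
```

View pics/k2.png

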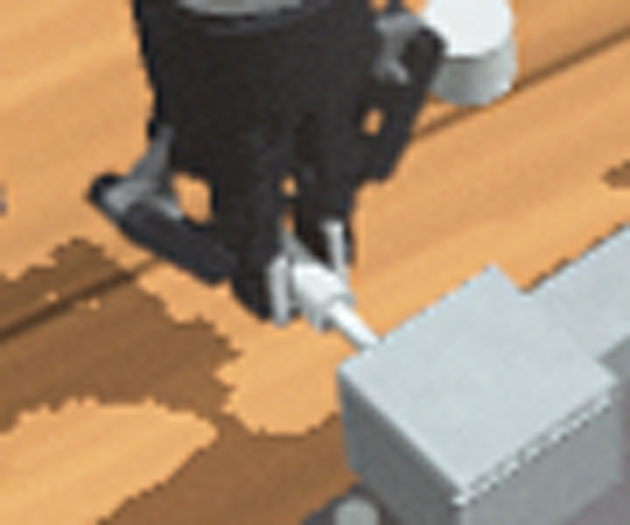

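The latch is out about 15 mm with roughly 8 N of spring force. Now I'll lift along the arc.

>>> move_arm(
  deltas=[
    [[0.001,-0.006,0.0005,0],[0.001,-0.014,0.001,0],[0.001,-0.023,0.002,0],[0.001,-0.034,0.0018,0],[0.001,-0.045,0.0015,0]],
  ],
)

```text
time: 12.8
ee_pos: [0.4783, -0.1418, 0.1062]
tcp_rot: [-90.1, 0.1, -172.5]
wrist_force: [9.3, 4.6, -7.8]
opening: 0.0154
```

```bash
python3 g.py .4796 -.14 .1622 -172.5
python3 - <<'E'
from h import *
c=camera("scene"); W=pts(c)[150:300,200:385].reshape(-1,3)*1000
x,y,z=W.T; B=W[(x>555)&(x<610)&(y<-100)&(y>-165)]; print(np.nanmax(B[:,2]))
E
```

```text
t 12.8 pos [ 0.4783 -0.1418  0.1062] rot [-9.010e+01  1.000e-01 -1.725e+02] q [-17.  -2. -13.  79.   0. 156.] F [ 9.3  4.6 -7.8] op 0.015445859422376992
delta [-0.0016 -0.056  -0.0017] turn 0.01
151.95228914019987
```

The tongue is following, with the coupler top now at 152 mm. I'll continue.

>>> move_arm(
  deltas=[
    [[0,-0.012,-0.0015,0],[0,-0.025,-0.0035,0],[0,-0.038,-0.006,0],[0,-0.049,-0.009,0],[0,-0.057,-0.011,0]],
  ],
)

```text
time: 13.35
ee_pos: [0.4773, -0.1316, 0.1638]
tcp_rot: [-90.0, 0.2, -172.5]
wrist_force: [10.0, -0.8, -5.5]
opening: 0.0152
```

>>> move_arm(
  deltas=[
    [[0,0,0,0],[0,0,0,0],[0,0,0,0],[0,0,0,0],[0,0,0,0]],
  ],
)

```text
time: 13.85
ee_pos: [0.4773, -0.1317, 0.1634]
tcp_rot: [-90.0, 0.2, -172.5]
wrist_force: [9.9, -1.6, -4.6]
opening: 0.0151
```

```bash
python3 g.py .4796 -.14 .1622 -172.5
python3 - <<'E'
from h import *
c=camera("scene"); Wf=pts(c)
W=Wf[130:300,200:385].reshape(-1,3)*1000
x,y,z=W.T; th=np.deg2rad(7.5); rx=(x-582.5)*np.cos(th)+(y+128)*np.sin(th); ry=-(x-582.5)*np.sin(th)+(y+128)*np.cos(th)
B=(abs(rx)<14)&(ry>60)&(ry<150)&(z>70)
f=np.polyfit(ry[B],z[B],1); print("tongue slope rad",-np.arctan(f[0]),B.sum(), "coupler max z",np.nanmax(z[(abs(rx)<28)&(ry<40)&(ry>-40)]))
ims=[c["color"][100:320,150:430]]
cv2.imwrite("pics/f1.png",cv2.resize(ims[0],None,fx=2.5,fy=2.5,interpolation=2))
E
```

```text
t 13.85 pos [ 0.4773 -0.1317  0.1634] rot [ -90.     0.2 -172.5] q [-15.  -4.  -8.  85.   0. 157.] F [ 9.9 -1.6 -4.6] op 0.015146807942356136
delta [-0.0012  0.0012  0.0085] turn 0.01
tongue slope rad 0.43291479494643753 267 coupler max z 210.09168189475724
```

View pics/f1.png

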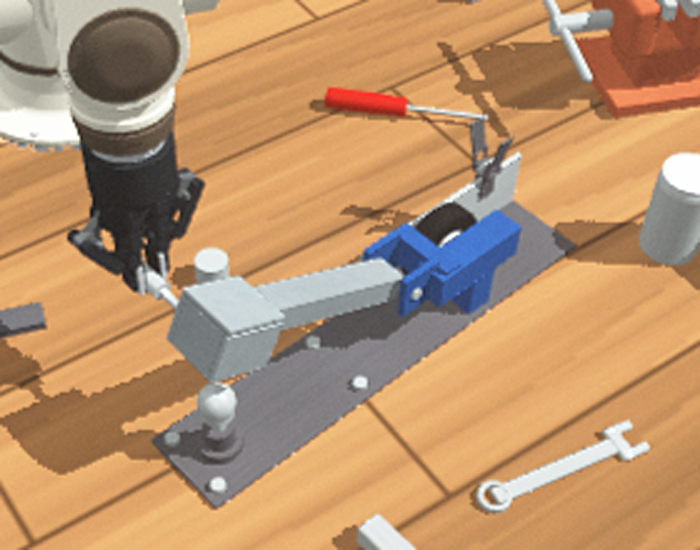

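The tongue is held up at 0.43 rad (about 5 cm above the ball), steady, and the clamp is still in place. I'm handing the job in.

```bash
python3 -c "
from workcell import *
print(job_done())"
```

```text
the job is handed in; nothing more can be done
None
```

The job is handed in: the clamp is clipped on the flange's free end, and the gripper is holding the tongue up off the ball. No verdict came back from the hand-in.

- **Clamp:** I squeezed it, lifted it off the stand, set it astride the flange and let go. A camera check afterwards showed it closed and upright, a few millimetres from the clip spot, with its pivot about 15 mm above the edge. It was still there in the last picture.
- **Latch and tongue:** I pulled the knob out about 15 mm (about 8 N of spring force), then lifted along the tongue's arc. At the end the tongue measured 0.43 rad, which puts the coupler's underside about 48 mm above the ball top. The arm moved less than 1 mm over the last half second. The wrist carried about 5 N of weight and 10 N of spring force.
- **Bystanders:** I never came near them, and those visible in the last picture looked undisturbed. I did not measure their positions again.
- **One reading that disagreed:** the gripper showed a 15 mm opening on the 18 mm knob. The pictures showed the knob properly between the pads, and it did not slip.

The run took about 14 s of robot time.

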